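# Hang the rinsed beaker on the draining peg

### The arm

A 6-joint arm with a two-finger parallel gripper is mounted at the origin on a cart in front of the work surface, level with it; the furniture and walls round the work are solid. World frame = base frame: x ahead of the robot, y to its left, z up, the work surface at z = 0. Lengths are in m, angles in degrees, forces in N, time in s.
With the tool pointing down it reaches from about 0.375 to 0.9 m from the base axis. Payload 3.1 kg.
Tool frame: the origin (TCP) lies on the centre line of the jaws, within the pads' length; the fingertips stand 8 mm ahead of it and the grasp point (between the pads) lies 11 mm behind it (bot.tip_extent is the distance from the TCP to the fingertips, in m); z points along the fingers, y is the line along which they close (so a half turn about z gives the same grasp; the last joint's range is limited). The gripper opens to 87 mm and grips with 3 to 60 N. Pads are 19 mm wide; open, the fingers measure 117 mm over their backs; the gripper's body (75 mm by 190 mm) begins 51 mm behind the grasp point.
Start: joints at [60.418, 30.224, 82.088, -0, 67.689, -10.227], TCP at [0.207, 0.59, 0.231] pointing down, gripper open.
Joint ranges: [-176.69, 176.69], [-43.24, 126.21], [12.49, 139.97], [-82, 262], [0, 151.66], [-163.58, 163.58]. Speed limits (degrees/s): [159.86, 159.86, 180, 180, 180, 180].

### API

Orientations are given as a 3x3 rotation matrix whose columns are the frame's x, y, z axes.
In Python, from rig import bot, vision, workorder gives the robot as it stands.
- The arm moves only by the shell command python3 -m handwheel 'ROWS'. ROWS is JSON, a list of rows, each an object with "delta_rot": the turn, a rotation vector about the tool's x, y, z in rad, a list of three; "xyz": the shift along the tool's x, y, z in mm, a list of three; "hand": the closure, from -1 (fully open) to 1 (shut). A call has exactly 5 rows; each row is the pose to reach, as a shift and turn from the pose commanded when the call began, along the tool's axes at that moment; what a row does not reach only later rows make up. A row lasts 1/8 s, in which the tool goes at most 62.5 mm and 10.7 degrees, less where a joint would pass 70% of its speed; a pose out of reach is approached as far as the arm can. A call with a gripper value outside its range is refused whole. The fingers move at their own pace and stop on an object; the grip force is fixed at half the most. Time passes only in rows, so rows that repeat a pose let the fingers close, or fill a call up. It gives the time, the measured TCP pose, the force, the opening and the grip force at its end, in the units of the state.
- bot.read_state(): the state, without advancing time (a new reading comes with each control period).
- vision.capture(name): name is "scene" or "side" or "wrist"; returns the picture (420x560x3 uint8, red, green, blue); there is no depth.
- vision.camera_model(name): a dict with "camera_matrix" (3x3 intrinsics, pixels), "camera_from_world" (4x4, takes a point from world to camera coordinates). Camera axes: x right, y up, looking along -z (the intrinsics and any distortion apply to the point x, -y, -z); pixel columns grow to the right and rows downward; lengths in m; the calibration is good to about 2 mm. The wrist camera is an equidistant fisheye: a pixel r from the principal point sees the ray r / f radians off the axis. A picture is of the moment at which its call begins: read the wrist's pose just before it. camera_model takes no time and is no camera call; for the wrist camera it gives the pose at the moment of the call.
- workorder.hand_in(): hands the job in; it is judged then, once.
The state is a dict: "time_s": time; "joint_positions": joint angles; "qvel": joint speeds; "tau": joint torques, N m; "position": TCP position; "tcp_rot": TCP orientation; "force": force on the tool from outside, world axes, zero at the start; "moment": the same for the moment, N m; "opening": opening from 0.0 (shut) to 1.0 (fully open); "grasp_force": force on a finger pad.
Only numpy, scipy, OpenCV 4.12 (cv2) and the standard library are available. Lean on these libraries where they do the work, as an engineer would, in place of code of your own. Each camera call takes 0.05 s, during which the arm holds its last target. There are 200 camera calls.

### The job

Hang the square steel beaker that lies on the table mouth-down on the empty draining peg: slide it gently along the sloping peg, still holding it, until the bottom inside the beaker sits fully home on the peg's tip, then let go and leave it hanging there. Do not push the peg out of its tilt, do not touch the other stand with the beaker that already drains on it, and leave the oil bottle, tape roll and pliers where they are.

Things in the scene. Friction and masses are not known exactly. Their poses are not given: they have to be found in the camera images.
- beaker_mid (a point): Centre of the loose square steel beaker, 58x58 mm outside, 110 mm long, 29 mm above the table as it lies on a flat side at the start. x axis: along the beaker from bottom to open mouth (mouth at +55 mm, inner bottom at -52, outer bottom at -55). z points up at the start, y runs across the upright flats, which can be gripped (58 mm).
- beaker: The loose beaker itself: walls and bottom 3 mm, 52x52 mm inside, 107 mm deep, 0.14 to 0.24 kg. Same axes as beaker_mid; origin 29 mm below that point, on the side it lies on at the start.
- peg_tip (a point): Tip of the empty draining peg. x axis: along the peg, out through the tip, sloping 36 to 54 degrees above level (differs each time); y is level. Rounded black rubber head 36 mm across, ending at the tip, widest 12 to 16 mm behind it; a rubber disc 36 mm across 80 mm behind the tip; a 12 mm rod between. The beaker passes over with 8 mm to spare each side.
- peg_root (a point): Root of the empty peg, 135 mm behind its tip and 100 mm above the table, on a friction hinge about the level y axis: the peg stays where it is, but about 7 N across its tip (up or down) turns it.
- free_stand: The stand of the empty peg, fixed: grey foot plate 110x100 mm, slim post, fork. Origin under the post, on the table; x axis is level and points the way the peg leans. Apart from the peg nothing of it is above 115 mm.
- taken_stand: The other draining stand, same shape; a beaker already hangs on its peg (fixed, leave it alone). Origin under its post, on the table; x axis is level and points the way its peg leans; its beaker rises to 0.22 m above the table, from 0 to 120 mm ahead of the post.
- oil_bottle: Yellow oil bottle with a red spout, 46 mm across, 135 mm tall, standing; origin at the centre of its underside. A bystander.
- tape_roll: Black tape roll, 104 mm across, 24 mm high, lying flat; origin at the centre of its underside. A bystander.
- pliers: Pliers with blue handles, 172 mm long, 55 mm wide, 12 mm high, lying; origin at the centre of the underside. A bystander.
Mind the look-alikes: they are no part of the job. Of the things that look like the beaker, the larger one is meant.

How it is judged:
By the outcome, as a careful person would: the job done as asked, in the order asked, and still so for the second after the job is handed in, with the robot touching nothing.
It also fails if it takes over 51 s, if anything falls off the work surface, if the arm or the gripper's body presses on something with over 40 N, if the wrist force passes 120 N, or if a joint passes its speed limit or range.

## Working session

There is one attempt and no reset: what is moved stays moved. The work goes in short steps, Python scripts to look and compute and a shell command to move; the robot and the scene stay as the last step left them, time stands still between calls to the robot, and variables do not carry over. Pictures are saved under pics/ and viewed, at most 10 in all, crops included, and the job is handed in when it is done.

```bash
mkdir -p pics; ls
python3 - <<'E'
from rig import bot, vision
import cv2,numpy as np
s=bot.read_state();print(s['time_s'],s['position'],s['tcp_rot'],s['opening'],bot.tip_extent)
for n in("scene","side","wrist"):
    im=vision.capture(n);cv2.imwrite(f'pics/{n}0.png',im[:,:,::-1]);m=vision.camera_model(n);print(n,{k:np.round(v,3).tolist() if not isinstance(v,str) else v for k,v in m.items()})
E
```

```text
pics
0.0 [0.20671798 0.58904715 0.22956722] [[-9.43501148e-01  3.31367465e-01 -1.08977984e-03]
 [ 3.31369022e-01  9.43499291e-01 -1.91275924e-03]
 [ 3.94380325e-04 -2.16580982e-03 -9.99997577e-01]] 1.0018415057201395 0.008
scene {'camera_matrix': [[384.75, 0.0, 276.812], [0.0, 384.75, 203.927], [0.0, 0.0, 1.0]], 'camera_from_world': [[-0.703, -0.711, 0.014, 0.368], [0.543, -0.525, 0.656, -0.427], [-0.459, 0.469, 0.755, -0.651], [0.0, 0.0, 0.0, 1.0]]}
side {'camera_matrix': [[474.267, 0.0, 286.787], [0.0, 474.267, 209.936], [0.0, 0.0, 1.0]], 'camera_from_world': [[1.0, 0.022, -0.011, -0.598], [-0.007, 0.697, 0.717, -0.058], [0.023, -0.717, 0.697, -1.357], [0.0, 0.0, 0.0, 1.0]]}
wrist {'camera_matrix': [[325.192, 0.0, 277.704], [0.0, 325.192, 211.137], [0.0, 0.0, 1.0]], 'camera_from_world': [[0.332, 0.943, -0.002, -0.624], [-0.898, 0.315, -0.306, 0.035], [-0.288, 0.103, 0.952, -0.393], [0.0, 0.0, 0.0, 1.0]]}
```

View pics/scene0.png

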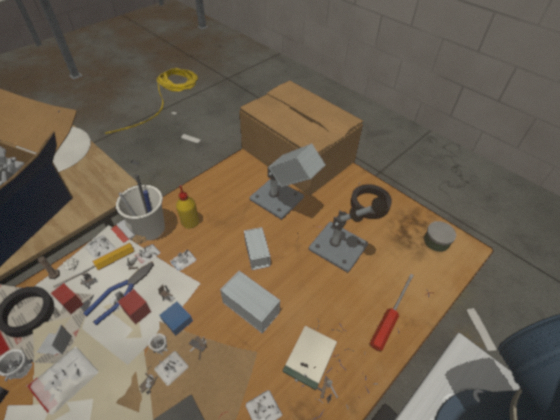

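View pics/side0.png

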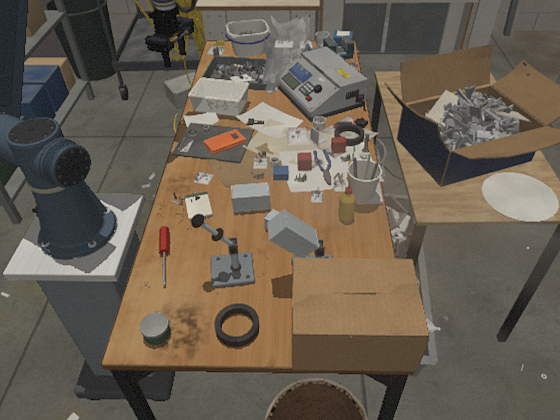

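The scene view shows two candidate beakers: the large grey box at about (250,300) and a smaller one at (258,247). The free stand is at (340,240) and the taken stand at (285,180). In the side view the big beaker is at (250,197), the peg head at (197,220) and the free foot plate at (232,270). I'll confirm with one enlarged crop.

Run:
```python
import cv2,numpy as np
a=cv2.imread('pics/scene0.png')[170:345,205:405];b=cv2.imread('pics/side0.png')[170:300,150:350]
A=cv2.resize(a,None,fx=4,fy=4,interpolation=cv2.INTER_CUBIC)
B=cv2.resize(b,None,fx=4,fy=4,interpolation=cv2.INTER_CUBIC)
cv2.imwrite('pics/c1.png',cv2.resize(A,(680,595)));cv2.imwrite('pics/c2.png',B)
```

```text
(no output)
```

View pics/c1.png

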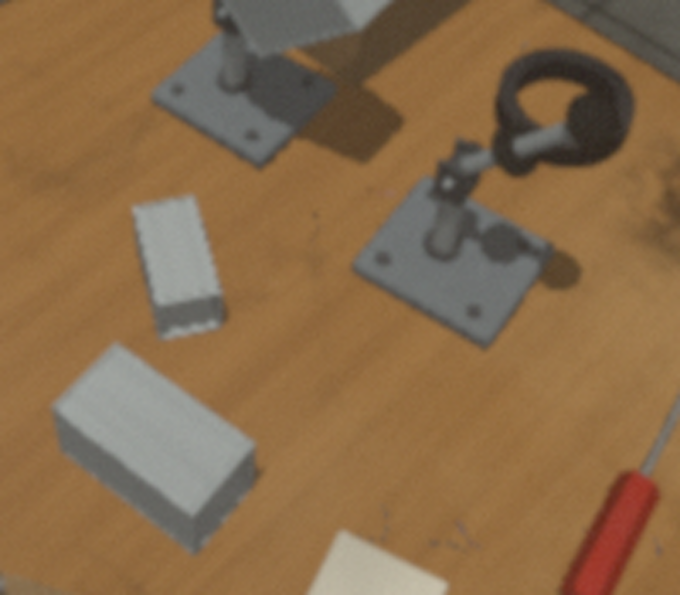

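View pics/c2.png

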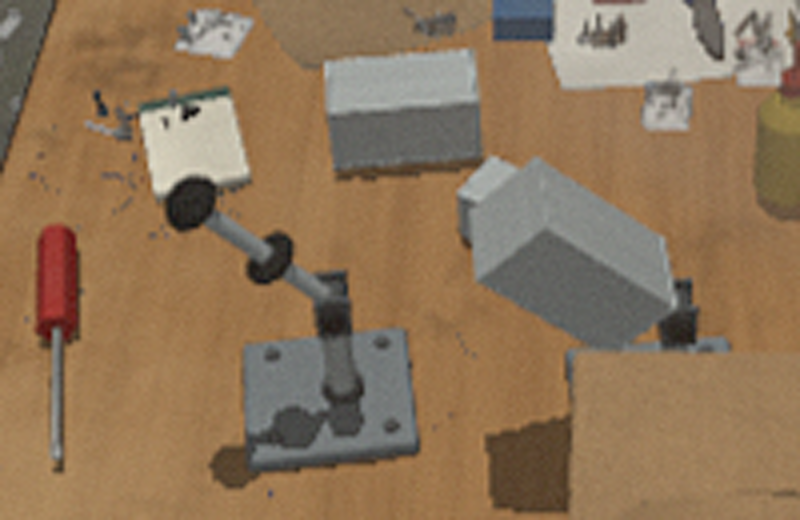

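View pics/wrist0.png

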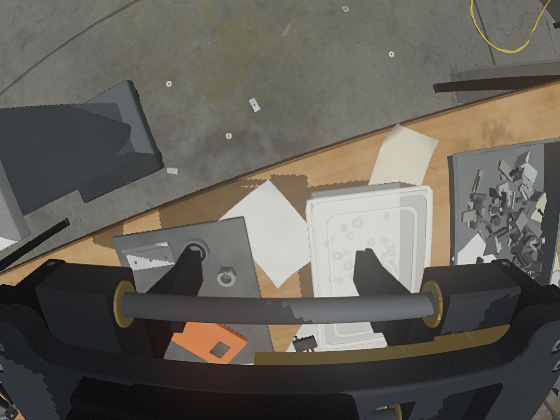

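The crop confirms the candidates. The large beaker has its top face at crop corners (115,343), (55,408), (195,515) and (255,445), and it is the loose one meant. The small decoy is at (180,265). The third beaker already hangs on the taken stand. The large beaker's right-hand end in the scene view looks plain, so that is the closed bottom. The peg head is at (597,118) in scene and (190,203) in side, with the disc at (513,147) and (270,257).

```bash
cat > h.py <<'E'
import numpy as np,cv2
from rig import bot,vision
def ray(m,px):
    K=np.array(m['camera_matrix']);T=np.array(m['camera_from_world']);R=T[:3,:3]
    x=(px[0]-K[0,2])/K[0,0];y=(px[1]-K[1,2])/K[1,1]
    d=np.array([x,-y,-1.]);return -R.T@T[:3,3],R.T@d/np.linalg.norm(d)
def wray(m,px):
    K=np.array(m['camera_matrix']);T=np.array(m['camera_from_world']);R=T[:3,:3]
    x=(px[0]-K[0,2])/K[0,0];y=(px[1]-K[1,2])/K[1,1];r=np.hypot(x,y)+1e-9
    d=np.array([np.sin(r)*x/r,-np.sin(r)*y/r,-np.cos(r)]);return -R.T@T[:3,3],R.T@d
def plane(r,z): o,d=r;return o+d*(z-o[2])/d[2]
def tri(rs):
    A=sum(np.eye(3)-np.outer(d,d) for o,d in rs);b=sum((np.eye(3)-np.outer(d,d))@o for o,d in rs)
    p=np.linalg.solve(A,b);return p,[1e3*np.linalg.norm(np.cross(p-o,d)) for o,d in rs]
def wproj(m,p):
    K=np.array(m['camera_matrix']);T=np.array(m['camera_from_world']);c=T[:3,:3]@p+T[:3,3]
    x,y,z=c[0],-c[1],-c[2];r=np.arctan2(np.hypot(x,y),z);h=np.hypot(x,y)
    return K[0,2]+K[0,0]*r*x/h,K[1,2]+K[1,1]*r*y/h
E
python3 - <<'E'
from h import *
np.set_printoptions(precision=4,suppress=True)
ms,md=vision.camera_model('scene'),vision.camera_model('side')
S=lambda u,v:ray(ms,(205+(u+.5)/3.4-.5,170+(v+.5)/3.4-.5));D=lambda u,v:ray(md,(150+(u+.5)/4-.5,170+(v+.5)/4-.5))
a=np.array([plane(S(*c),.058) for c in((115,343),(55,408),(195,515),(255,445))])
b=np.array([plane(D(*c),.058) for c in((325,62),(475,50),(482,97),(330,113))])
print(a,a.mean(0));print(b,b.mean(0))
h=tri([S(597,118),D(190,203)]);d=tri([S(513,147),D(270,257)]);r=tri([S(455,180),D(335,300)])
print(h,d,r)
print(plane(S(455,180),.1),plane(D(335,300),.1))
# foot plate corners (z~0.008)
print(np.array([plane(S(*c),.008) for c in((355,265),(485,345),(552,248),(425,178))]));print(np.array([plane(D(*c),.008) for c in((245,345),(405,330),(418,450),(248,467))]))
# black mask in scene blobs near peg (side view)
im=cv2.imread('pics/side0.png');m=(im[170:260,180:240].max(2)<45).astype(np.uint8)
n,l,st,ce=cv2.connectedComponentsWithStats(m)
for i in range(1,n):
    if st[i,4]>15:print(st[i],ce[i]+[180,170])
print(plane(S(200,270),.04))  # small
print(plane(D(880,0),.0),'box/bottle')
E
```

```text
[[0.5466 0.0922 0.058 ]
 [0.5377 0.1475 0.058 ]
 [0.43   0.1336 0.058 ]
 [0.4368 0.0787 0.058 ]] [0.4878 0.113  0.058 ]
[[0.4303 0.1338 0.058 ]
 [0.5406 0.1483 0.058 ]
 [0.5482 0.0965 0.058 ]
 [0.4398 0.0783 0.058 ]] [0.4897 0.1142 0.058 ]
(array([ 0.3952, -0.1537,  0.2008]), [np.float64(0.6109536761532519), np.float64(0.6109536761532778)]) (array([ 0.4357, -0.1446,  0.1463]), [np.float64(0.8095978887421973), np.float64(0.8095978887420513)]) (array([ 0.4672, -0.1343,  0.0952]), [np.float64(1.3774350901418468), np.float64(1.3774350901418786)])
[ 0.4639 -0.1313  0.1   ] [ 0.4693 -0.1379  0.1   ]
[[ 0.5021 -0.0871  0.008 ]
 [ 0.3979 -0.1017  0.008 ]
 [ 0.4143 -0.1984  0.008 ]
 [ 0.5182 -0.1821  0.008 ]]
[[ 0.3964 -0.0973  0.008 ]
 [ 0.5028 -0.0827  0.008 ]
 [ 0.5187 -0.183   0.008 ]
 [ 0.4121 -0.1978  0.008 ]]
[12 45 12 12 72] [196.7083 220.9722]
[32 65 10  6 25] [216.16 237.68]
[50 78  7  6 27] [232.6667 250.6296]
[0.5586 0.0083 0.04  ]
[0.8605 0.2803 0.    ] box/bottle
```

```bash
cat >> h.py <<'E'
from scipy.spatial.transform import Rotation as Ro
def toolR(yaw,tilt):  # tool y = beaker y, tilt: fwd (+) lean of tool z toward beaker x, deg
    c,s=np.cos(np.radians(yaw)),np.sin(np.radians(yaw));u=np.array([c,s,0]);y=np.array([-s,c,0])
    t=np.radians(tilt);z=np.sin(t)*u+np.array([0,0,-np.cos(t)]);return np.column_stack([np.cross(y,z),y,z])
def delta(p,R,p0=None,R0=None):
    s=bot.read_state();p0=s['position'] if p0 is None else p0;R0=s['tcp_rot'] if R0 is None else R0
    p0,R0=np.array(p0),np.array(R0)
    return np.round(1e3*R0.T@(p-p0),1).tolist(),np.round(Ro.from_matrix(R0.T@R).as_rotvec(),3).tolist()
E
python3 - <<'E'
from h import *
yaw=7.8;R=toolR(yaw,30);u=np.array([np.cos(np.radians(yaw)),np.sin(np.radians(yaw)),0])
G=np.array([.4888,.1137,.036])-.02*u
print(G,R)
print('hover',delta(G+.011*R[:,2]-.13*R[:,2],R))
ms,md=vision.camera_model('scene'),vision.camera_model('side')
# taken beaker: right end corners in scene & top of it
print(tri([ray(ms,(297,165)),ray(md,(292,233))]))
E
```

```text
[0.46898504 0.11098569 0.036     ] [[-0.8580128  -0.13571557  0.49537392]
 [-0.11753313  0.99074784  0.06785779]
 [-0.5         0.         -0.8660254 ]]
hover ([-352.9, -391.3, 91.3], [-0.126, -0.514, -0.463])
(array([ 0.61464506, -0.15202909,  0.15866748]), [np.float64(0.7019552666694051), np.float64(0.7019552666692235)])
```

```bash
python3 -m handwheel '[{"xyz":[-60,-60,0],"delta_rot":[-0.02,-0.1,-0.09],"hand":-1},{"xyz":[-110,-120,10],"delta_rot":[-0.05,-0.2,-0.18],"hand":-1},{"xyz":[-160,-180,20],"delta_rot":[-0.07,-0.3,-0.28],"hand":-1},{"xyz":[-210,-235,40],"delta_rot":[-0.1,-0.4,-0.37],"hand":-1},{"xyz":[-260,-290,60],"delta_rot":[-0.126,-0.514,-0.463],"hand":-1}]'
python3 - <<'E'
from h import *
yaw=7.8;R=toolR(yaw,30);u=np.array([np.cos(np.radians(yaw)),np.sin(np.radians(yaw)),0])
G=np.array([.4888,.1137,.036])-.02*u
print(delta(G+.011*R[:,2]-.13*R[:,2],R))
E
```

```text
time_s: 0.78
position: [0.3223, 0.3226, 0.1974]
tcp_rot: [[-0.877, -0.081, 0.473], [-0.071, 0.997, 0.039], [-0.475, 0.0, -0.88]]
force: [2.7, -0.7, 0.1]
opening: 0.999
grasp_force: 0.0
([-33.5, -226.1, 84.4], [-0.027, -0.029, -0.048])
```

```bash
python3 -m handwheel '[{"xyz":[-10,-60,20],"delta_rot":[0,0,-0.02],"hand":-1},{"xyz":[-20,-115,40],"delta_rot":[0,0,-0.02],"hand":-1},{"xyz":[-30,-170,55],"delta_rot":[0,0,-0.02],"hand":-1},{"xyz":[-33,-200,60],"delta_rot":[0,0,-0.02],"hand":-1},{"xyz":[-33,-200,60],"delta_rot":[0,0,-0.02],"hand":-1}]'
python3 - <<'E'
from h import *
yaw=7.8;R=toolR(yaw,30);u=np.array([np.cos(np.radians(yaw)),np.sin(np.radians(yaw)),0])
G=np.array([.4888,.1137,.036])-.02*u
print(bot.read_state()['position'],delta(G+.011*R[:,2]-.1*R[:,2],R))
m=vision.camera_model('wrist');im=vision.capture('wrist');cv2.imwrite('pics/w1.png',im[:,:,::-1])
print([np.round(wproj(m,np.array([.4888,.1137,.029])+a*u+np.array([0,0,b]))) for a in(-.055,.055) for b in(-.029,.029)])
E
```

```text
time_s: 1.4
position: [0.4008, 0.1341, 0.1687]
tcp_rot: [[-0.881, -0.087, 0.466], [-0.085, 0.996, 0.026], [-0.466, -0.017, -0.885]]
force: [-0.6, 1.1, -0.5]
opening: 0.999
grasp_force: 0.0
[0.40077503 0.13411568 0.16869844] ([7.1, -30.2, 59.7], [-0.038, -0.039, -0.035])
[array([249., 145.]), array([243., 184.]), array([259., 221.]), array([256., 260.])]
```

View pics/w1.png

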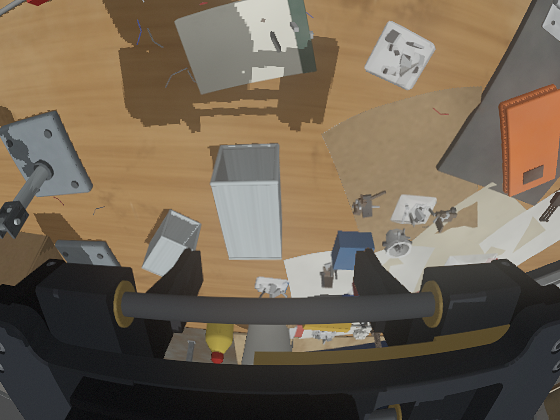

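The wrist view shows the open mouth at the near end of the big beaker, around (246,163), facing the robot. The closed bottom is at (253,258), and the positions agree within about 2 mm. So I'll grip toward the far end with the tool leaning back, lift, and turn half around.

```bash
cat > g.py <<'E'
from h import *
yaw=7.8;R=toolR(yaw,-30);u=np.array([np.cos(np.radians(yaw)),np.sin(np.radians(yaw)),0])
G=np.array([.4888,.1137,.036])+.02*u
s=bot.read_state();print(np.round(s['joint_positions'],1))
for b in(.1,0):print(b,delta(G+(.011-b)*R[:,2],R))
E
python3 -m handwheel '[{"xyz":[-20,-5,-20],"delta_rot":[-0.02,0.18,-0.02],"hand":-1},{"xyz":[-50,-10,-40],"delta_rot":[-0.02,0.36,-0.02],"hand":-1},{"xyz":[-90,-15,-40],"delta_rot":[-0.02,0.54,-0.02],"hand":-1},{"xyz":[-130,-15,-35],"delta_rot":[-0.02,0.72,-0.02],"hand":-1},{"xyz":[-160,-15,-25],"delta_rot":[-0.02,0.9,-0.02],"hand":-1}]'
python3 g.py
```

```text
time_s: 2.08
position: [0.435, 0.0703, 0.1555]
tcp_rot: [[-0.987, -0.052, 0.151], [-0.082, 0.977, -0.196], [-0.137, -0.205, -0.969]]
force: [1.5, -2.2, -1.7]
opening: 1.002
grasp_force: 0.0
[  2.6  22.9 116.7 -21.2  33.9 -74.3]
0.1 ([-114.7, 53.5, 48.7], [-0.191, 0.653, -0.122])
0 ([-53.3, 67.2, 126.4], [-0.191, 0.653, -0.122])
```

```bash
python3 -m handwheel '[{"xyz":[-30,25,0],"delta_rot":[-0.1,0.13,-0.06],"hand":-1},{"xyz":[-60,50,10],"delta_rot":[-0.19,0.26,-0.12],"hand":-1},{"xyz":[-90,53,30],"delta_rot":[-0.19,0.4,-0.12],"hand":-1},{"xyz":[-114,53,48],"delta_rot":[-0.19,0.55,-0.12],"hand":-1},{"xyz":[-114,53,48],"delta_rot":[-0.19,0.65,-0.12],"hand":-1}]'
python3 g.py
```

```text
time_s: 2.7
position: [0.5572, 0.1215, 0.1133]
tcp_rot: [[-0.864, -0.133, -0.486], [-0.114, 0.991, -0.069], [0.491, -0.004, -0.871]]
force: [-1.5, -1.4, 0.4]
opening: 0.999
grasp_force: 0.0
[  2.5  47.3  74.   -2.7  88.  -94.2]
0.1 ([3.7, 1.5, 2.4], [-0.003, 0.01, -0.004])
0 ([4.7, 1.8, 102.4], [-0.003, 0.01, -0.004])
```

```bash
python3 -m handwheel '[{"xyz":[4,2,30],"delta_rot":[0,0.01,0],"hand":-1},{"xyz":[5,2,60],"delta_rot":[0,0.01,0],"hand":-1},{"xyz":[5,2,85],"delta_rot":[0,0.01,0],"hand":-1},{"xyz":[5,2,102],"delta_rot":[0,0.01,0],"hand":-1},{"xyz":[5,2,102],"delta_rot":[0,0.01,0],"hand":-1}]' && python3 -m handwheel '[{"xyz":[0,0,0],"delta_rot":[0,0,0],"hand":1},{"xyz":[0,0,0],"delta_rot":[0,0,0],"hand":1},{"xyz":[0,0,0],"delta_rot":[0,0,0],"hand":1},{"xyz":[0,0,0],"delta_rot":[0,0,0],"hand":1},{"xyz":[0,0,0],"delta_rot":[0,0,0],"hand":1}]'
python3 g.py
```

```text
time_s: 3.32
position: [0.4997, 0.1159, 0.0279]
tcp_rot: [[-0.858, -0.134, -0.496], [-0.114, 0.991, -0.07], [0.501, -0.004, -0.866]]
force: [-0.1, 0.1, -0.6]
opening: 1.002
grasp_force: 0.0
time_s: 3.95
position: [0.5022, 0.1141, 0.0292]
tcp_rot: [[-0.861, -0.13, -0.492], [-0.111, 0.991, -0.068], [0.497, -0.004, -0.868]]
force: [1.7, 0.6, 3.1]
opening: 0.663
grasp_force: 29.9
[  2.   50.9  84.   -3.   74.7 -93.8]
0.1 ([-2.7, 1.4, -98.2], [-0.0, 0.004, -0.007])
0 ([-2.3, 1.5, 1.8], [-0.0, 0.004, -0.007])
```

```bash
python3 -m handwheel '[{"xyz":[10,0,-17],"delta_rot":[0,0,0],"hand":1},{"xyz":[30,0,-52],"delta_rot":[0,0,0],"hand":1},{"xyz":[55,0,-95],"delta_rot":[0,-0.1,0],"hand":1},{"xyz":[85,0,-145],"delta_rot":[0,-0.25,0],"hand":1},{"xyz":[115,0,-195],"delta_rot":[0,-0.4,0],"hand":1}]'
cat > t.py <<'E'
from h import *
import sys
s=bot.read_state();R=np.array(s['tcp_rot']);p=np.array(s['position'])
print('j',np.round(s['joint_positions'],1),'op',round(s['opening'],3))
u=np.array([np.cos(np.radians(7.8)),np.sin(np.radians(7.8)),0])
Rg=np.array([[-.861,-.13,-.492],[-.111,.991,-.068],[.497,-.004,-.868]]);pg=np.array([.5022,.1141,.0292])
midg=np.array([.4888,.1137,.029])
xt=Rg.T@(-u);xt[1]=0;xt/=np.linalg.norm(xt);mt=Rg.T@(midg-pg);mt[1]=0   # beaker axis / mid in tool
E
cat > st.py <<'E'
from t import *
print('tool heading',np.degrees(np.arctan2(R[1,0],R[0,0])),'z',R[:,2].round(3),'xt,mt',xt.round(3),mt.round(4))
E
python3 st.py
```

```text
time_s: 4.58
position: [0.4987, 0.1144, 0.2578]
tcp_rot: [[-0.985, -0.13, -0.114], [-0.129, 0.991, -0.019], [0.115, -0.004, -0.993]]
force: [0.3, 0.7, -2.4]
opening: 0.663
grasp_force: 29.9
j [  1.   22.4  91.8  -1.   72.4 -96.1] op 0.663
tool heading -172.54383170468162 z [-0.114 -0.019 -0.993] xt,mt [0.868 0.    0.497] [0.0115 0.     0.0068]
```

```bash
python3 -m handwheel '[{"xyz":[15,-16,-10],"delta_rot":[0,-0.05,0.17],"hand":1},{"xyz":[30,-32,-20],"delta_rot":[0,-0.05,0.35],"hand":1},{"xyz":[46,-48,-30],"delta_rot":[0,-0.05,0.53],"hand":1},{"xyz":[62,-64,-40],"delta_rot":[0,-0.05,0.71],"hand":1},{"xyz":[78,-80,-50],"delta_rot":[0,-0.05,0.88],"hand":1}]'; python3 -m handwheel '[{"xyz":[0,0,0],"delta_rot":[0,0,0.17],"hand":1},{"xyz":[0,0,0],"delta_rot":[0,0,0.35],"hand":1},{"xyz":[0,0,0],"delta_rot":[0,0,0.53],"hand":1},{"xyz":[0,0,0],"delta_rot":[0,0,0.71],"hand":1},{"xyz":[0,0,0],"delta_rot":[0,0,0.88],"hand":1}]';  python3 st.py
```

```text
time_s: 5.2
position: [0.4369, 0.0258, 0.3155]
tcp_rot: [[-0.728, 0.682, -0.074], [0.685, 0.728, -0.034], [0.03, -0.076, -0.997]]
force: [0.4, 0.1, -2.5]
opening: 0.666
grasp_force: 29.9
time_s: 5.82
position: [0.4373, 0.0263, 0.3151]
tcp_rot: [[0.062, 0.995, -0.074], [0.997, -0.065, -0.034], [-0.039, -0.072, -0.997]]
force: [-0.2, 0.2, -2.5]
opening: 0.667
grasp_force: 29.9
j [-9.4 11.4 98.2 -2.7 74.3 -4.9] op 0.667
tool heading 86.45263736773322 z [-0.074 -0.034 -0.997] xt,mt [0.868 0.    0.497] [0.0115 0.     0.0068]
```

```bash
cat > tgt.py <<'E'
from t import *
hd,el=np.radians(9.5),np.radians(53);tip=np.array([.388,-.1537,.2104])
def setpeg(h,e,t):
    global d,Rt,tip
    tip=np.array(t);d=np.array([-np.cos(h)*np.cos(e),-np.sin(h)*np.cos(e),np.sin(e)]);Y=np.array([np.sin(h),-np.cos(h),0]);ey=np.array([0,1.,0])
    Rt=np.column_stack([-d,Y,np.cross(-d,Y)])@np.column_stack([xt,ey,np.cross(xt,ey)]).T
setpeg(hd,el,tip)
def pose(s): # s: distance from inner bottom to tip
    return tip+d*(s-.052)-Rt@mt
def go(s): print('to s=%.3f'%s,pose(s).round(3),delta(pose(s),Rt))
E
python3 -c "
from tgt import *
print(Rt.round(3));go(.127);go(.15)"
```

```text
j [-9.4 11.4 98.2 -2.7 74.3 -4.9] op 0.667
[[ 0.906  0.165 -0.389]
 [ 0.152 -0.986 -0.065]
 [-0.394  0.    -0.919]]
to s=0.127 [ 0.336 -0.162  0.281] ([-193.2, -86.5, 47.9], [0.237, -0.261, 1.325])
to s=0.150 [ 0.322 -0.165  0.299] ([-197.1, -101.2, 30.7], [0.237, -0.261, 1.325])
```

```bash
python3 -m handwheel '[{"xyz":[-40,-20,-10],"delta_rot":[0.03,-0.03,0.16],"hand":1},{"xyz":[-80,-40,-20],"delta_rot":[0.06,-0.06,0.33],"hand":1},{"xyz":[-120,-65,-20],"delta_rot":[0.09,-0.1,0.5],"hand":1},{"xyz":[-160,-85,-20],"delta_rot":[0.12,-0.13,0.66],"hand":1},{"xyz":[-195,-105,-20],"delta_rot":[0.15,-0.16,0.82],"hand":1}]'
python3 -c "
from tgt import *
go(.15)"
```

```text
time_s: 6.45
position: [0.3228, -0.1619, 0.3502]
tcp_rot: [[0.737, 0.619, -0.271], [0.617, -0.78, -0.105], [-0.276, -0.089, -0.957]]
force: [1.0, -1.1, -2.6]
opening: 0.663
grasp_force: 29.9
j [-33.1   6.6 100.3 -13.8  83.3  20.6] op 0.663
to s=0.150 [ 0.322 -0.165  0.299] ([11.7, 6.2, 49.1], [0.087, -0.099, 0.505])
```

```bash
python3 -m handwheel '[{"xyz":[0,0,0],"delta_rot":[0.03,-0.03,0.17],"hand":1},{"xyz":[0,0,0],"delta_rot":[0.06,-0.06,0.34],"hand":1},{"xyz":[5,3,15],"delta_rot":[0.087,-0.099,0.505],"hand":1},{"xyz":[12,6,35],"delta_rot":[0.087,-0.099,0.505],"hand":1},{"xyz":[12,6,49],"delta_rot":[0.087,-0.099,0.505],"hand":1}]'
python3 -c "
from tgt import *
go(.15);go(.127)
for n in('scene','side'): cv2.imwrite(f'pics/{n}1.png',vision.capture(n)[:,:,::-1])
a=cv2.imread('pics/scene1.png')[120:290,250:450];b=cv2.imread('pics/side1.png')[130:300,140:340]
cv2.imwrite('pics/c3.png',np.vstack([cv2.resize(x,None,fx=3.4,fy=3.4,interpolation=2)[:,:] for x in(a,b)])[:,:] if 0 else np.hstack([cv2.resize(x,(400,340),interpolation=2) for x in(a,b)]))
"
```

```text
time_s: 7.08
position: [0.3232, -0.1633, 0.2984]
tcp_rot: [[0.905, 0.17, -0.389], [0.157, -0.985, -0.066], [-0.394, -0.002, -0.919]]
force: [-0.5, 0.6, -1.9]
opening: 0.664
grasp_force: 29.9
j [-32.   14.2 101.4 -15.3  82.4  52.6] op 0.664
to s=0.150 [ 0.322 -0.165  0.299] ([-1.7, 1.3, -0.5], [0.0, -0.0, 0.006])
to s=0.127 [ 0.336 -0.162  0.281] ([18.3, 1.4, 11.0], [0.0, -0.0, 0.006])
```

View pics/c3.png

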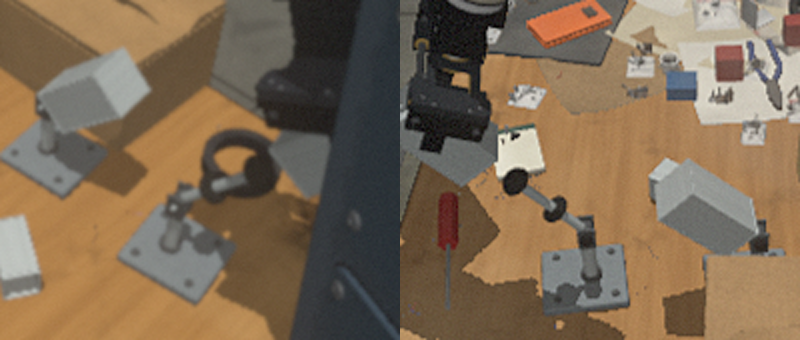

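The peg head (scene crop (262,172), side crop (515,181)) sits just ahead of the beaker mouth. I'll check the alignment with projected outlines.

```bash
cat > ov.py <<'E'
from tgt import *
def proj(m,P):
    K=np.array(m['camera_matrix']);T=np.array(m['camera_from_world']);c=T[:3,:3]@P+T[:3,3]
    return np.array([K[0,2]+K[0,0]*c[0]/-c[2],K[1,2]+K[1,1]*-c[1]/-c[2]])
def overlay(tag,boxes):
    xb=R@xt;yb=R[:,1];zb=np.cross(xb,yb);mid=p+R@mt;out=[]
    for n,(x0,y0,w,h) in boxes.items():
        im=vision.capture(n)[:,:,::-1];m=vision.camera_model(n);f=400/w
        I=cv2.resize(np.ascontiguousarray(im[y0:y0+h,x0:x0+w]),None,fx=f,fy=f,interpolation=2)
        q=lambda P:tuple(int(v) for v in (proj(m,P)-[x0,y0])*f+f/2-.5)
        C=[[mid+a*xb+.029*(i*yb+j*zb) for i,j in((1,1),(1,-1),(-1,-1),(-1,1))] for a in(-.055,.055)]
        for k in range(4):
            for A,B in((C[0][k],C[0][k-1]),(C[1][k],C[1][k-1]),(C[0][k],C[1][k])):cv2.line(I,q(A),q(B),(0,255,0),1)
        cv2.line(I,q(tip),q(tip-.135*d),(0,0,255),1);cv2.line(I,q(mid-.055*xb),q(mid+.12*xb),(255,255,0),1)
        out.append(I)
    cv2.imwrite(f'pics/{tag}.png',np.hstack(out))
E
python3 -c "
from ov import *
overlay('o1',{'scene':(330,140,90,110),'side':(145,150,110,134)} if 0 else {'scene':(330,140,90,110),'side':(150,160,90,110)})"
```

```text
j [-32.1  14.2 101.5 -15.3  82.5  52.6] op 0.66
```

View pics/o1.png

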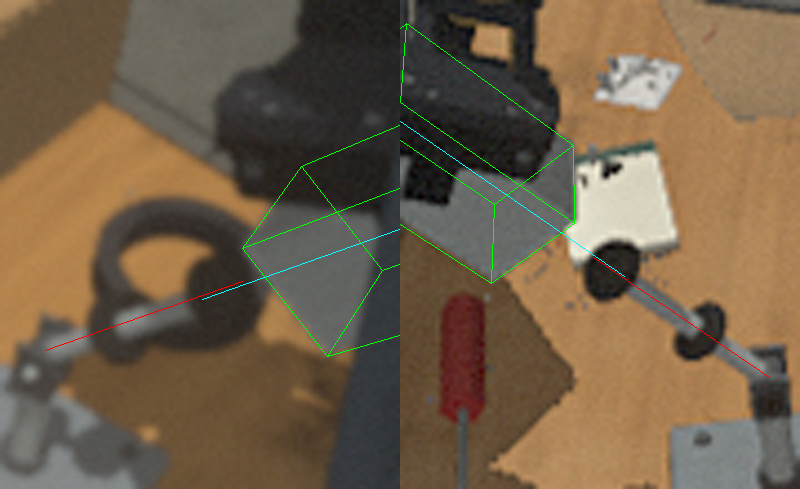

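Run:
```python
from ov import *
ms,md=vision.camera_model('scene'),vision.camera_model('side')
f=400/90
S=lambda u,v:ray(ms,(330+u/f,140+v/f));D=lambda u,v:ray(md,(150+(u-400)/f,160+v/f))
H=tri([S(226,299),D(612,270)]);Q=tri([S(122,332),D(700,331)]);print(H,Q)
v=H[0]-Q[0];print(np.linalg.norm(v),np.degrees([np.arctan2(v[1],v[0]),np.arcsin(v[2]/np.linalg.norm(v))]))
# side/scene rod edges at fork
r=plane(S(28,370),.1);print(r,plane(D(770,375),.1))
for rt in (r,plane(D(770,375),.1)):
  v=H[0]-rt;print(np.linalg.norm(v),np.degrees([np.arctan2(v[1],v[0]),np.arcsin(v[2]/np.linalg.norm(v))]))
```

```text
j [-32.1  14.2 101.3 -15.3  82.5  52.6] op 0.666
(array([ 0.3935273 , -0.15146639,  0.19645004]), [np.float64(2.723775934339527), np.float64(2.7237759343395327)]) (array([ 0.43369793, -0.14509982,  0.14341679]), [np.float64(1.9665196956387687), np.float64(1.9665196956387196)])
0.06683366295671835 [-170.99420315   52.51484904]
[ 0.46608586 -0.12635752  0.1       ] [ 0.4689426  -0.13708087  0.1       ]
0.12327939980428622 [-160.91183489   51.47803959]
0.12327619813794313 [-169.20052036   51.4799089 ]
```

```bash
cat >> tgt.py <<'E'
setpeg(np.radians(9.2),np.radians(52.4),[.3863,-.1527,.2061])
E
python3 -c "
from tgt import *
print((Rt.T@-d).round(3))
go(.12);go(.09)"
```

```text
j [-32.1  14.2 101.3 -15.3  82.5  52.6] op 0.666
[0.868 0.    0.497]
to s=0.120 [ 0.337 -0.161  0.271] ([24.3, -0.6, 20.7], [0.003, 0.01, 0.01])
to s=0.090 [ 0.356 -0.158  0.247] ([50.5, -0.4, 35.4], [0.003, 0.01, 0.01])
```

```bash
python3 -m handwheel '[{"xyz":[12,0,14],"delta_rot":[0.003,0.01,0.01],"hand":1},{"xyz":[24,0,20],"delta_rot":[0.003,0.01,0.01],"hand":1},{"xyz":[33,0,26],"delta_rot":[0.003,0.01,0.01],"hand":1},{"xyz":[41,0,30],"delta_rot":[0.003,0.01,0.01],"hand":1},{"xyz":[41,0,30],"delta_rot":[0.003,0.01,0.01],"hand":1}]'
python3 -c "
from ov import *
go(.1);go(.08)
overlay('o2',{'scene':(330,140,90,110),'side':(150,160,90,110)})"
```

```text
time_s: 7.9
position: [0.3497, -0.1593, 0.2546]
tcp_rot: [[0.911, 0.161, -0.38], [0.149, -0.987, -0.062], [-0.385, -0.0, -0.923]]
force: [0.3, 0.0, -1.6]
opening: 0.667
grasp_force: 29.9
j [-30.2  19.3 101.8 -14.5  77.2  56.1] op 0.667
to s=0.100 [ 0.35  -0.159  0.255] ([-0.2, -0.7, -0.2], [0.0, 0.001, 0.001])
to s=0.080 [ 0.362 -0.157  0.239] ([17.2, -0.7, 9.8], [0.0, 0.001, 0.001])
```

View pics/o2.png

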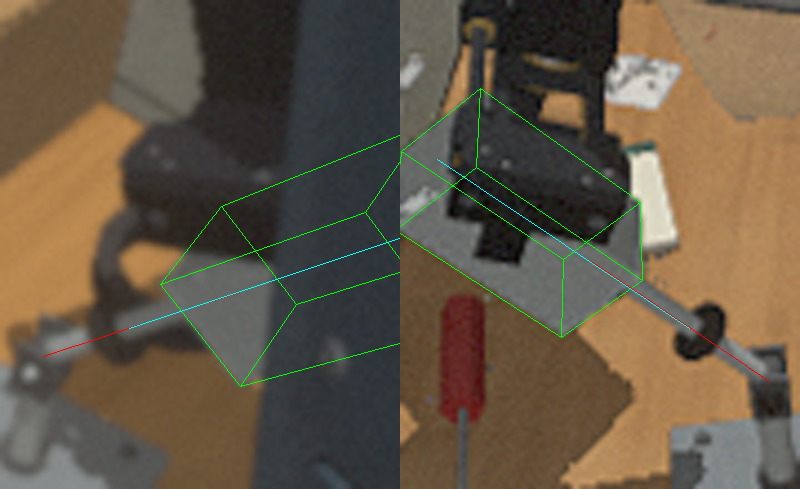

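```bash
python3 -m handwheel '[{"xyz":[5,-0.5,3],"delta_rot":[0,0,0],"hand":1},{"xyz":[11,-0.5,6],"delta_rot":[0,0,0],"hand":1},{"xyz":[17,-0.5,10],"delta_rot":[0,0,0],"hand":1},{"xyz":[23,-0.5,13],"delta_rot":[0,0,0],"hand":1},{"xyz":[26,-0.5,15],"delta_rot":[0,0,0],"hand":1}]'
python3 -c "
from tgt import *
go(.07);go(.04)"
```

```text
time_s: 8.62
position: [0.3676, -0.156, 0.2307]
tcp_rot: [[0.911, 0.161, -0.38], [0.148, -0.987, -0.062], [-0.385, 0.0, -0.923]]
force: [-0.2, -0.6, -1.4]
opening: 0.666
grasp_force: 29.9
j [-28.8  22.5 101.2 -14.2  74.9  57.9] op 0.666
to s=0.070 [ 0.368 -0.156  0.231] ([-0.1, -0.2, -0.4], [0.0, 0.0, 0.001])
to s=0.040 [ 0.386 -0.153  0.207] ([25.9, -0.2, 14.5], [0.0, 0.0, 0.001])
```

```bash
python3 -m handwheel '[{"xyz":[5,0,3],"delta_rot":[0,0,0],"hand":1},{"xyz":[11,0,6],"delta_rot":[0,0,0],"hand":1},{"xyz":[17,0,10],"delta_rot":[0,0,0],"hand":1},{"xyz":[23,0,13],"delta_rot":[0,0,0],"hand":1},{"xyz":[26,0,15],"delta_rot":[0,0,0],"hand":1}]'
python3 -c "
from ov import *
go(.02);go(.01)
overlay('o3',{'scene':(330,160,90,110),'side':(160,160,90,110)})"
```

```text
time_s: 9.25
position: [0.3856, -0.1531, 0.2069]
tcp_rot: [[0.911, 0.161, -0.38], [0.148, -0.987, -0.062], [-0.385, 0.0, -0.923]]
force: [-0.6, -0.2, -2.6]
opening: 0.66
grasp_force: 29.9
j [-27.5  25.7 100.4 -13.9  72.9  59.6] op 0.66
to s=0.020 [ 0.398 -0.151  0.191] ([17.3, -0.2, 9.5], [0.0, 0.0, 0.001])
to s=0.010 [ 0.404 -0.15   0.184] ([26.0, -0.2, 14.5], [0.0, 0.0, 0.001])
```

View pics/o3.png

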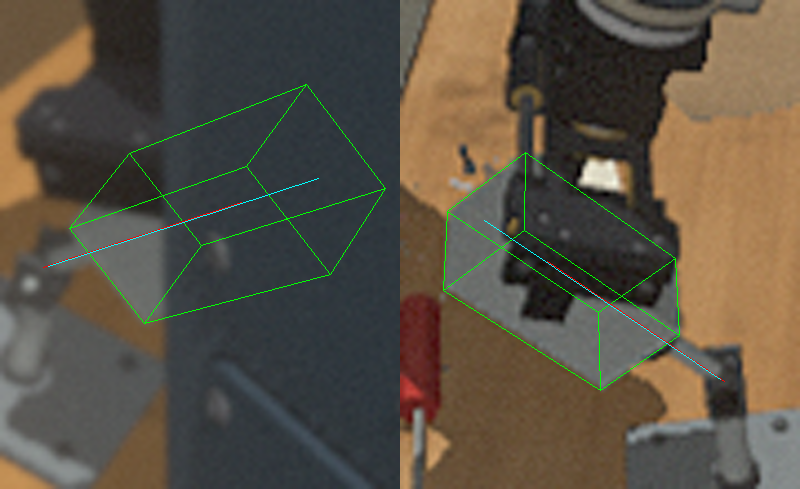

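```bash
python3 -m handwheel '[{"xyz":[5,0,2.8],"delta_rot":[0,0,0],"hand":1},{"xyz":[10,0,5.5],"delta_rot":[0,0,0],"hand":1},{"xyz":[15,0,8.5],"delta_rot":[0,0,0],"hand":1},{"xyz":[20,0,11.2],"delta_rot":[0,0,0],"hand":1},{"xyz":[24,0,13.5],"delta_rot":[0,0,0],"hand":1}]'
python3 -m handwheel '[{"xyz":[0.8,0,0.5],"delta_rot":[0,0,0],"hand":1},{"xyz":[1.6,0,0.9],"delta_rot":[0,0,0],"hand":1},{"xyz":[2.4,0,1.4],"delta_rot":[0,0,0],"hand":1},{"xyz":[3.2,0,1.8],"delta_rot":[0,0,0],"hand":1},{"xyz":[4,0,2.3],"delta_rot":[0,0,0],"hand":1}]'
python3 -c "
from tgt import *
go(0)"
```

```text
time_s: 9.98
position: [0.4023, -0.1503, 0.1852]
tcp_rot: [[0.911, 0.161, -0.38], [0.148, -0.987, -0.062], [-0.385, 0.0, -0.923]]
force: [-0.7, 0.6, -2.8]
opening: 0.661
grasp_force: 29.9
time_s: 10.6
position: [0.4049, -0.15, 0.182]
tcp_rot: [[0.911, 0.16, -0.379], [0.148, -0.987, -0.062], [-0.384, 0.0, -0.923]]
force: [1.3, -0.5, -3.0]
opening: 0.663
grasp_force: 29.9
j [-26.2  29.   99.2 -13.7  71.   61.2] op 0.663
to s=0.000 [ 0.41  -0.149  0.176] ([7.0, -0.3, 4.0], [0.001, -0.0, 0.0])
```

```bash
python3 -m handwheel '[{"xyz":[0.8,0,0.5],"delta_rot":[0,0,0],"hand":1},{"xyz":[1.6,0,0.9],"delta_rot":[0,0,0],"hand":1},{"xyz":[2.4,0,1.4],"delta_rot":[0,0,0],"hand":1},{"xyz":[3.2,0,1.8],"delta_rot":[0,0,0],"hand":1},{"xyz":[4,0,2.3],"delta_rot":[0,0,0],"hand":1}]'
python3 -m handwheel '[{"xyz":[0.4,0,0.2],"delta_rot":[0,0,0],"hand":1},{"xyz":[0.8,0,0.5],"delta_rot":[0,0,0],"hand":1},{"xyz":[1.2,0,0.7],"delta_rot":[0,0,0],"hand":1},{"xyz":[1.7,0,1],"delta_rot":[0,0,0],"hand":1},{"xyz":[1.7,0,1],"delta_rot":[0,0,0],"hand":1}]'
python3 -c "
from tgt import *
go(0);F=np.array(s['force']);print('axial',F@d)"
```

```text
time_s: 11.22
position: [0.4077, -0.1495, 0.1782]
tcp_rot: [[0.911, 0.161, -0.379], [0.148, -0.987, -0.062], [-0.384, 0.0, -0.923]]
force: [0.4, -0.5, -1.7]
opening: 0.668
grasp_force: 29.9
time_s: 11.85
position: [0.4088, -0.1493, 0.1767]
tcp_rot: [[0.911, 0.161, -0.379], [0.148, -0.987, -0.062], [-0.385, 0.0, -0.923]]
force: [-1.0, -0.0, -2.4]
opening: 0.664
grasp_force: 29.9
j [-26.   29.7  98.9 -13.6  70.7  61.5] op 0.664
to s=0.000 [ 0.41  -0.149  0.176] ([1.3, -0.2, 0.6], [0.001, -0.0, 0.0])
axial -1.3074421882649967
```

```bash
for i in 1 2; do :; done; python3 -m handwheel '[{"xyz":[0.4,0,0.2],"delta_rot":[0,0,0],"hand":1},{"xyz":[0.8,0,0.5],"delta_rot":[0,0,0],"hand":1},{"xyz":[1.2,0,0.7],"delta_rot":[0,0,0],"hand":1},{"xyz":[1.7,0,1],"delta_rot":[0,0,0],"hand":1},{"xyz":[1.7,0,1],"delta_rot":[0,0,0],"hand":1}]'; python3 -m handwheel '[{"xyz":[0.4,0,0.2],"delta_rot":[0,0,0],"hand":1},{"xyz":[0.8,0,0.5],"delta_rot":[0,0,0],"hand":1},{"xyz":[1.2,0,0.7],"delta_rot":[0,0,0],"hand":1},{"xyz":[1.7,0,1],"delta_rot":[0,0,0],"hand":1},{"xyz":[1.7,0,1],"delta_rot":[0,0,0],"hand":1}]'
python3 -c "
from tgt import *
go(0);F=np.array(s['force']);print('axial',F@d)"
```

```text
time_s: 12.48
position: [0.4088, -0.1493, 0.1762]
tcp_rot: [[0.91, 0.161, -0.382], [0.148, -0.987, -0.063], [-0.387, 0.001, -0.922]]
force: [-2.5, 0.8, 7.4]
opening: 0.665
grasp_force: 29.9
time_s: 13.1
position: [0.4086, -0.1493, 0.1758]
tcp_rot: [[0.908, 0.161, -0.386], [0.148, -0.987, -0.064], [-0.391, 0.001, -0.92]]
force: [-4.6, 0.0, 13.2]
opening: 0.665
grasp_force: 30.0
j [-25.9  30.   98.8 -13.8  70.9  61.7] op 0.665
to s=0.000 [ 0.41  -0.149  0.176] ([1.2, -0.2, -0.3], [0.001, 0.007, 0.001])
axial 13.219716932804598
```

```bash
python3 -m handwheel '[{"xyz":[-1,0,-0.6],"delta_rot":[0,0,0],"hand":1},{"xyz":[-2,0,-1.2],"delta_rot":[0,0,0],"hand":1},{"xyz":[-2,0,-1.2],"delta_rot":[0,0,0],"hand":1},{"xyz":[-2,0,-1.2],"delta_rot":[0,0,0],"hand":1},{"xyz":[-2,0,-1.2],"delta_rot":[0,0,0],"hand":1}]'
python3 -c "
from tgt import *
F=np.array(s['force'])+[0,0,2.3];print('axial',F@d,'perp',F@np.cross(d,np.cross([0,0,1],d)/np.linalg.norm(np.cross([0,0,1],d))),'M',s['moment'])
overlay=0
from ov import overlay
overlay('o4',{'scene':(330,160,90,110),'side':(160,160,90,110)})"
```

```text
time_s: 13.72
position: [0.4087, -0.1492, 0.1761]
tcp_rot: [[0.91, 0.161, -0.382], [0.148, -0.987, -0.062], [-0.387, 0.0, -0.922]]
force: [-3.4, -0.0, 6.2]
opening: 0.661
grasp_force: 30.0
j [-25.9  29.8  98.9 -13.7  70.8  61.6] op 0.661
axial 8.769941484265996 perp 2.5664866720721937 M [-0.19010963  1.00951385 -0.03512168]
```

View pics/o4.png

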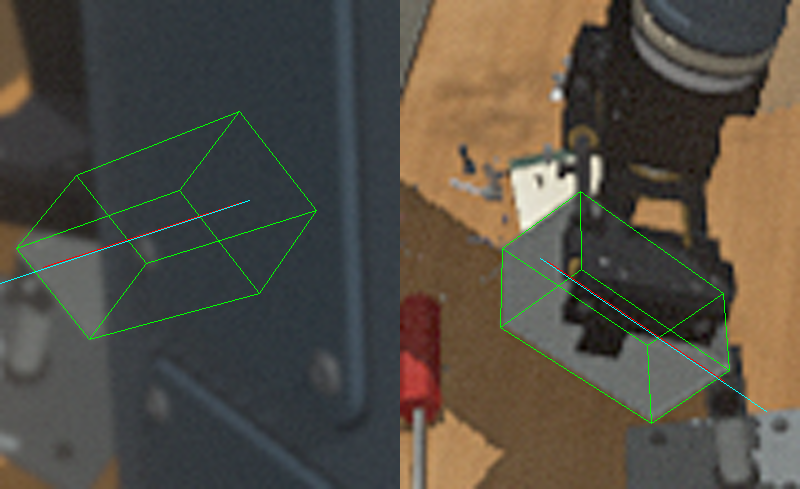

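The outline sits where a seated beaker should be, with about 9 N of axial contact. I'll ease off the preload, then lower it across the peg so it rests on it before release.

```bash
cat > f.py <<'E'
from tgt import *
F=np.array(s['force'])+[0,0,2.3];k=np.cross([0,0,1],d);k/=np.linalg.norm(k);print('axial %.1f perp %.1f lat %.1f'%(F@d,F@np.cross(d,k),F@k),'axialpos mm',round(1e3*(pose(0)-p)@d,2))
E
python3 -m handwheel '[{"xyz":[-0.5,0,-0.3],"delta_rot":[0,0,0],"hand":1},{"xyz":[-1,0,-0.6],"delta_rot":[0,0,0],"hand":1},{"xyz":[-1,0,-0.6],"delta_rot":[0,0,0],"hand":1},{"xyz":[-1,0,-0.6],"delta_rot":[0,0,0],"hand":1},{"xyz":[-1,0,-0.6],"delta_rot":[0,0,0],"hand":1}]'; python3 f.py
python3 -m handwheel '[{"xyz":[-0.3,0,0.5],"delta_rot":[0,0,0],"hand":1},{"xyz":[-0.6,0,1],"delta_rot":[0,0,0],"hand":1},{"xyz":[-0.8,0,1.4],"delta_rot":[0,0,0],"hand":1},{"xyz":[-1,0,1.8],"delta_rot":[0,0,0],"hand":1},{"xyz":[-1,0,1.8],"delta_rot":[0,0,0],"hand":1}]'; python3 f.py
```

```text
time_s: 14.45
position: [0.4088, -0.1492, 0.1762]
tcp_rot: [[0.911, 0.161, -0.38], [0.148, -0.987, -0.062], [-0.385, 0.0, -0.923]]
force: [-3.8, -0.5, 1.7]
opening: 0.667
grasp_force: 30.0
j [-26.   29.8  98.9 -13.6  70.7  61.5] op 0.667
axial 5.5 perp -0.6 lat -0.2 axialpos mm -1.1
time_s: 15.08
position: [0.4083, -0.1495, 0.1757]
tcp_rot: [[0.912, 0.16, -0.378], [0.148, -0.987, -0.062], [-0.383, 0.001, -0.924]]
force: [-0.8, 1.0, 6.3]
opening: 0.663
grasp_force: 30.0
j [-26.1  29.7  99.1 -13.6  70.4  61.5] op 0.663
axial 7.2 perp 4.7 lat -1.1 axialpos mm -1.05
```

```bash
python3 -m handwheel '[{"xyz":[-1.3,0,-0.8],"delta_rot":[0,0,0],"hand":1},{"xyz":[-2.6,0,-1.5],"delta_rot":[0,0,0],"hand":1},{"xyz":[-2.6,0,-1.5],"delta_rot":[0,0,0],"hand":1},{"xyz":[-2.6,0,-1.5],"delta_rot":[0,0,0],"hand":1},{"xyz":[-2.6,0,-1.5],"delta_rot":[0,0,0],"hand":1}]'; python3 f.py
python3 -m handwheel '[{"xyz":[-0.3,0,0.5],"delta_rot":[0,0,0],"hand":1},{"xyz":[-0.6,0,1],"delta_rot":[0,0,0],"hand":1},{"xyz":[-0.8,0,1.4],"delta_rot":[0,0,0],"hand":1},{"xyz":[-1,0,1.8],"delta_rot":[0,0,0],"hand":1},{"xyz":[-1,0,1.8],"delta_rot":[0,0,0],"hand":1}]'; python3 f.py
```

```text
time_s: 15.7
position: [0.4058, -0.1498, 0.1773]
tcp_rot: [[0.911, 0.16, -0.379], [0.148, -0.987, -0.062], [-0.384, 0.0, -0.923]]
force: [-0.2, 0.4, -1.1]
opening: 0.667
grasp_force: 30.0
j [-26.2  29.5  99.3 -13.7  70.5  61.4] op 0.667
axial 1.0 perp 0.6 lat -0.4 axialpos mm -3.85
time_s: 16.32
position: [0.404, -0.1501, 0.1762]
tcp_rot: [[0.911, 0.16, -0.379], [0.148, -0.987, -0.062], [-0.384, 0.0, -0.923]]
force: [-0.2, -0.8, -2.3]
opening: 0.667
grasp_force: 30.0
j [-26.3  29.5  99.6 -13.8  70.2  61.3] op 0.667
axial 0.2 perp -0.2 lat 0.8 axialpos mm -4.02
```

No wall contact yet, so I'll keep lowering.

```bash
python3 -m handwheel '[{"xyz":[-0.3,0,0.5],"delta_rot":[0,0,0],"hand":1},{"xyz":[-0.6,0,1],"delta_rot":[0,0,0],"hand":1},{"xyz":[-0.8,0,1.4],"delta_rot":[0,0,0],"hand":1},{"xyz":[-1,0,1.8],"delta_rot":[0,0,0],"hand":1},{"xyz":[-1,0,1.8],"delta_rot":[0,0,0],"hand":1}]'; python3 f.py
python3 -m handwheel '[{"xyz":[-0.1,0,0.2],"delta_rot":[0,0,0],"hand":1},{"xyz":[-0.3,0,0.4],"delta_rot":[0,0,0],"hand":1},{"xyz":[-0.4,0,0.7],"delta_rot":[0,0,0],"hand":1},{"xyz":[-0.5,0,0.9],"delta_rot":[0,0,0],"hand":1},{"xyz":[-0.5,0,0.9],"delta_rot":[0,0,0],"hand":1}]'; python3 f.py
```

```text
time_s: 16.95
position: [0.4025, -0.1503, 0.1749]
tcp_rot: [[0.911, 0.16, -0.379], [0.148, -0.987, -0.062], [-0.384, 0.0, -0.923]]
force: [-0.1, -0.5, -2.2]
opening: 0.665
grasp_force: 30.0
j [-26.4  29.5  99.8 -13.8  69.9  61.3] op 0.665
axial 0.2 perp -0.1 lat 0.5 axialpos mm -3.97
time_s: 17.58
position: [0.4022, -0.1505, 0.1746]
tcp_rot: [[0.912, 0.16, -0.378], [0.148, -0.987, -0.062], [-0.383, 0.001, -0.924]]
force: [2.0, 0.9, 1.1]
opening: 0.665
grasp_force: 30.0
j [-26.4  29.5  99.9 -13.8  69.8  61.3] op 0.665
axial 1.4 perp 3.8 lat -0.6 axialpos mm -3.89
```

```bash
python3 -m handwheel '[{"xyz":[0.3,0,-0.6],"delta_rot":[0,0,0],"hand":1},{"xyz":[1.2,0,-0.1],"delta_rot":[0,0,0],"hand":1},{"xyz":[2.1,0,0.4],"delta_rot":[0,0,0],"hand":1},{"xyz":[2.9,0,0.9],"delta_rot":[0,0,0],"hand":1},{"xyz":[2.9,0,0.9],"delta_rot":[0,0,0],"hand":1}]'; python3 f.py
python3 -m handwheel '[{"xyz":[0.4,0,0.2],"delta_rot":[0,0,0],"hand":1},{"xyz":[0.8,0,0.5],"delta_rot":[0,0,0],"hand":1},{"xyz":[1.2,0,0.7],"delta_rot":[0,0,0],"hand":1},{"xyz":[1.2,0,0.7],"delta_rot":[0,0,0],"hand":1},{"xyz":[1.2,0,0.7],"delta_rot":[0,0,0],"hand":1}]'; python3 f.py
```

```text
time_s: 18.2
position: [0.4038, -0.1502, 0.1724]
tcp_rot: [[0.911, 0.161, -0.38], [0.148, -0.987, -0.062], [-0.385, 0.0, -0.923]]
force: [0.8, -0.9, 2.4]
opening: 0.666
grasp_force: 30.0
j [-26.3  29.8  99.7 -13.8  69.7  61.5] op 0.666
axial 3.3 perp 3.4 lat 1.0 axialpos mm -1.18
time_s: 18.82
position: [0.4038, -0.1502, 0.1723]
tcp_rot: [[0.91, 0.161, -0.382], [0.148, -0.987, -0.063], [-0.387, 0.001, -0.922]]
force: [-0.5, -0.1, 7.8]
opening: 0.663
grasp_force: 30.0
j [-26.3  29.9  99.7 -13.9  69.8  61.5] op 0.663
axial 8.4 perp 5.8 lat 0.1 axialpos mm -1.09
```

Home again at the same hard stop (-1.1 mm). I'll ease the load and let go.

```bash
python3 -m handwheel '[{"xyz":[0,0,-0.8],"delta_rot":[0,0,0],"hand":1},{"xyz":[-0.3,0,-1],"delta_rot":[0,0,0],"hand":1},{"xyz":[-0.3,0,-1],"delta_rot":[0,0,0],"hand":1},{"xyz":[-0.3,0,-1],"delta_rot":[0,0,0],"hand":1},{"xyz":[-0.3,0,-1],"delta_rot":[0,0,0],"hand":1}]'; python3 f.py
python3 -m handwheel '[{"xyz":[0,0,0],"delta_rot":[0,0,0],"hand":0.1},{"xyz":[0,0,0],"delta_rot":[0,0,0],"hand":-0.3},{"xyz":[0,0,0],"delta_rot":[0,0,0],"hand":-0.6},{"xyz":[0,0,0],"delta_rot":[0,0,0],"hand":-1},{"xyz":[0,0,0],"delta_rot":[0,0,0],"hand":-1}]'; python3 f.py
```

```text
time_s: 19.45
position: [0.4039, -0.1501, 0.1724]
tcp_rot: [[0.91, 0.161, -0.382], [0.148, -0.987, -0.062], [-0.387, 0.0, -0.922]]
force: [-4.9, -3.1, 4.0]
opening: 0.662
grasp_force: 30.0
j [-26.3  29.9  99.7 -13.9  69.9  61.5] op 0.662
axial 8.2 perp -0.4 lat 2.3 axialpos mm -1.07
time_s: 20.08
position: [0.4055, -0.1497, 0.172]
tcp_rot: [[0.912, 0.16, -0.378], [0.148, -0.987, -0.062], [-0.383, 0.0, -0.924]]
force: [-0.5, -0.4, -0.3]
opening: 0.914
grasp_force: 0.0
j [-26.2  29.9  99.6 -13.7  69.7  61.5] op 0.914
axial 1.9 perp 0.8 lat 0.3 axialpos mm 0.18
```

```bash
python3 -m handwheel '[{"xyz":[0,0,0],"delta_rot":[0,0,0],"hand":-1},{"xyz":[0,0,-10],"delta_rot":[0,0,0],"hand":-1},{"xyz":[0,0,-30],"delta_rot":[0,0,0],"hand":-1},{"xyz":[0,0,-55],"delta_rot":[0,0,0],"hand":-1},{"xyz":[0,0,-80],"delta_rot":[0,0,0],"hand":-1}]'; python3 -m handwheel '[{"xyz":[0,0,-30],"delta_rot":[0,0,0],"hand":-1},{"xyz":[0,0,-70],"delta_rot":[0,0,0],"hand":-1},{"xyz":[0,0,-100],"delta_rot":[0,0,0],"hand":-1},{"xyz":[0,0,-120],"delta_rot":[0,0,0],"hand":-1},{"xyz":[0,0,-120],"delta_rot":[0,0,0],"hand":-1}]'
python3 - <<'E'
from ov import *
c0=pose(-.000)  # nominal seated, lowered 4mm across the peg
k=np.cross([0,0,1],d);k/=np.linalg.norm(k);n=np.cross(d,k)
xb=-d;mid=tip-.053*d*1-.0045*n;yb=k;zb=n
m=vision.camera_model('side');im=vision.capture('side')[:,:,::-1];cv2.imwrite('pics/side9.png',im)
old=cv2.imread('pics/side0.png')
P=np.array([proj(m,mid+a*xb+.029*(i*yb+j*zb)) for a in(-.055,.055) for i in(1,-1) for j in(1,-1)],np.float32)
H=cv2.convexHull(P);pm=np.zeros(im.shape[:2],np.uint8);cv2.fillConvexPoly(pm,H.astype(np.int32),1)
hsv=cv2.cvtColor(np.ascontiguousarray(im),cv2.COLOR_BGR2HSV);g=((hsv[...,1]<45)&(hsv[...,2]>85)).astype(np.uint8)
x,y,w,h=cv2.boundingRect(H);x-=15;y-=15;w+=30;h+=30
a=g[y:y+h,x:x+w];b=pm[y:y+h,x:x+w]
print('pred hull',H.reshape(-1,2).round(),'bbox',x,y,w,h)
for r in range(0,h,3):print(''.join('.#'[v] if not q else 'oX'[v] for v,q in zip(a[r][::2],b[r][::2])))
E
```

```text
time_s: 20.7
position: [0.4359, -0.1448, 0.2474]
tcp_rot: [[0.912, 0.161, -0.379], [0.148, -0.987, -0.062], [-0.384, 0.001, -0.923]]
force: [0.5, 0.1, 0.1]
opening: 0.998
grasp_force: 0.0
time_s: 21.32
position: [0.482, -0.1376, 0.3586]
tcp_rot: [[0.913, 0.161, -0.375], [0.148, -0.987, -0.064], [-0.381, 0.003, -0.925]]
force: [0.4, 0.0, -1.0]
opening: 0.993
grasp_force: 0.0
j [-21.9  23.   77.2 -11.6  98.9  59. ] op 0.993
pred hull [[233. 244.]
 [216. 256.]
 [182. 234.]
 [182. 217.]
 [200. 204.]
 [232. 227.]] bbox 166 188 83 83
..........................................
..........................................
.............###..###.....................
..........#####..####.....................
...#......############....................
......###.############....................
..........#####XXXX###....................
...........##XXXXXXoXX#...................
...........XXXXXXXXXXoXo..................
.........XXXXXXXXXXXXXXXoo................
........XXXXXXXXXXXXXXXXXXoo..............
........XXXXXXXXXXXXXXXXXXXXoo............
........XXXXXXXXXXXXXXXXXXXXXXXo..........
........XXXXXXXXXXXXXXXXXXXXXXXoX.........
........XXXXXXXXXXXXXXXXXXXXXXXXX.........
........XXXXXXXXXXXXXXXXXXXXXXXXXo........
.........XXXXXXXXXXXXXXXXXXXXXXXXo........
............XXXXXXXXXXXXXXXXXXXXXo........
..............XXXXXXXXXXXXXXXXXXXo........
................#XXXXXXXXXXXXXXXoo........
...................XXXXXXXXXXXo...........
.....................oXXXXXXo.............
........................Xo.....#..#.######
.......................###################
.......................###################
..........................################
..................................###.....
..........................................
```

```bash
python3 -c "
from rig import workorder;print(workorder.hand_in())"
```

```text
the job is handed in; nothing more can be done
None
```

The large beaker hangs mouth-down on the empty peg, home on its tip with the tilt apparently unchanged (side-camera outline), gripper clear, handed in at about 21 s; I viewed 11 pictures, one over the limit of 10.

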